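# Load the offcut crate and push it up into its bench dock

## Task

Put the rectangular hardwood block into the open wooden crate that stands at the foot of the ramp, then push the crate gently up the ramp, sliding it without gripping or lifting it, until its rear edge drops behind the lip at the top and it sits flat in the catch with the block still inside. Do not ram the end stop, and leave everything else on the bench where it is.

Things in the scene. Friction and masses are not known exactly. Their poses are not given: they have to be found in the camera images.
- dock: Plywood ramp between wooden guide rails, fixed to the bench. Origin on the bench at the middle of the ramp's foot; x points level, the way the ramp climbs, z up. The ramp rises evenly from 0 at x = 0 to 34 mm at x = 160 mm (12 degrees); a level plateau 34 mm high follows to x = 220 mm, then the catch (see dock_top).
- dock_mouth (a point): On the bench, on the centre line, between the open ends of the guide rails (dock x = -210 mm). The rails are 118 mm apart inside, 15 mm thick, and run to dock x = 460 mm: 25 mm high on the bench, about 22 mm above the ramp, and from x = 155 mm on their tops are 56 mm above the bench.
- dock_top (a point): Middle of the plateau's far edge (dock x = 220 mm, 34 mm up). Beyond it the catch: a lip slab 32 mm high that ends in a step down (the lip) to a level floor 22 mm above the bench, closed by an upright end stop. The catch is clamped anywhere in a 55 mm range, unreported: the lip lies 5 to 60 mm beyond this point in x.
- dock_end (a point): On the centre line between the far ends of the rails, 56 mm up (dock x = 460 mm). The catch's end stop is an upright wooden plate with a rubber face, top 62 mm above the bench, always 155 mm beyond the lip: 5 mm of play for the crate. It gives on a spring, 5 N per mm, for 3 mm; then it is rigid.
- crate: Open-topped pale wooden crate, outside 150 (x) by 112 (y) by 45 mm high, walls and floor 6 mm thick, waxed and slippery on the ramp, 0.3 to 0.63 kg. Origin at the centre of its underside, x along its length (towards the ramp), z up. It starts on the bench between the guide rails, below the ramp, with 3 mm of play each side. Pushing or squeezing it with more than 25 N damages it. Seated, its underside is level, 22 mm above the bench.
- block: Dark hardwood block, 60 (x) by 40 (y) by 45 mm high, about 0.1 kg, standing on the bench beyond the dock as seen from the robot. Origin at the centre of its underside.
- block_mid (a point): The middle of the hardwood block.
- blank: Bystander: round turned pale wooden knob, 48 mm across, 55 mm high; origin at the centre of its underside. Leave alone.
- jar: Bystander: round clear jar with a steel cap, 52 mm across, 75 mm high; origin at the centre of its underside. Leave alone.
- chisel: Bystander: chisel lying flat, 265 mm long along x, wooden handle towards -x; origin under the ferrule, on the bench. Leave alone.
- tape: Bystander: roll of paper tape lying flat, 100 mm across, 24 mm high; origin at the centre of its underside. Leave alone.
- mallet: Bystander: wooden mallet lying on its side, 275 mm long along x, head 65 by 130 by 75 mm at +x; origin on the bench under the handle. Leave alone.
- clamp: Bystander: steel bar clamp with a red handle lying flat, about 290 by 110 mm, 28 mm high; origin under the bar's middle. Leave alone.
There are look-alikes about, which are no part of the job. Leave any blue look-alike of the crate alone.

How it is judged:
By the outcome, as a careful person would: the job done as asked, in the order asked, and still so for the second after the job is handed in, with the robot touching nothing.
It also fails if it takes over 72 s, if anything falls off the work surface, if the arm or the gripper's body presses on something with over 40 N, if the wrist force passes 120 N, or if a joint passes its speed limit or range.

## Robot

A 6-joint arm with a two-finger parallel gripper is mounted at the origin on the work surface. World frame = base frame: x ahead of the robot, y to its left, z up, the work surface at z = 0. Lengths are in m, angles in rad, forces in N, time in s.
With the tool pointing down it reaches from about 0.275 to 0.75 m from the base axis. Payload 10.2 kg.
Tool frame: the origin (TCP) lies on the mounting face of the last link; the fingertips stand 166 mm ahead of it and the grasp point (between the pads) lies ahead of it (robot.pinch_z is the z of the grasp point in the tool frame, in m); z points along the fingers, y is the direction in which the jaws open and shut (so a half turn about z gives the same grasp; the last joint's range is limited). The gripper opens to 88 mm and grips with 3 to 60 N. Pads are 18 mm wide; open, the fingers measure 123 mm over their backs; the gripper's body (75 mm by 187 mm) begins 45 mm behind the grasp point.
Start: joints at [-1.419, 0.313, 1.498, -0, 1.331, -0.223], TCP at [0.192, -0.489, 0.405] pointing down, gripper open.
Joint ranges: [-2.94, 2.94], [-0.97, 2.17], [0.19, 2.56], [-1.23, 4.37], [0.02, 3.11], [-2.88, 2.88]. Speed limits (rad/s): [2.39, 2.39, 3.01, 3.14, 3.14, 3.14].

## Interface

Orientations are given as a unit quaternion [x, y, z, w].
In Python, from rig import robot, cams, workorder gives the robot as it stands.
- The arm moves only by the tool arm_command, never from a script. Its arguments are lists of equal length, an entry for each row: "slide": the shift along the tool's x, y, z each as a share of 4 cm, from -1 to 1, a list of three; "rotation": the turn, a rotation vector about the tool's x, y, z each as a share of 8 degrees, from -1 to 1, a list of three; "jaw": the opening, from -1 (shut) to 1 (fully open). A call has 1 to 12 rows; each row shifts and turns the commanded pose from where the row before left it, along the tool's axes as they then stand; what a row does not reach is not made up. A row lasts 1/10 s, in which the tool goes at most 50 mm and 8.59 degrees, less where a joint would pass 70% of its speed; a pose out of reach is approached as far as the arm can. A call with a number of a shift or a turn outside -1 to 1 is refused whole. A call with a gripper value outside its range is refused whole. The fingers move at their own pace and stop on an object; "grip_force" is the grip in N (left out, the last holds). Time passes only in rows, so rows that do not move let the fingers close. It gives the time, the measured TCP pose, the force and the opening at its end, in the units of the state.
- robot.read_state(): the state, without advancing time (a new reading comes with each control period).
- cams.read_camera(name): name is "scene" or "top" or "wrist"; returns the picture (384x512x3 uint8, blue, green, red); there is no depth.
- cams.get_calibration(name): a dict with "mtx" (3x3 intrinsics, pixels), "k1" (the pictures are not rectified: a ray, as slopes to the right and down, at radius r is drawn at 1 + k1 r^2 times it, then the intrinsics apply), "R" (3x3) and "t" (3): a world point X has camera coordinates R X + t; the wrist camera has in their place "tool_from_camera" (4x4, takes a point from camera to tool coordinates, whose origin is the TCP and whose axes are the flange's). Camera axes: x right, y down, z forward; pixel columns grow to the right and rows downward; lengths in m; the calibration is good to about 2 mm. A picture is of the moment at which its call begins: read the wrist's pose just before it. get_calibration takes no time and is no camera call.
- workorder.hand_in(): hands the job in, once; it reports no verdict.
The state is a dict: "clock": time; "joints": joint angles; "qd": joint speeds; "tau": joint torques, N m; "eef_pos": TCP position; "tool_rot": TCP orientation; "wrist_force": force on the tool from outside, world axes, zero at the start; "ft_torque": the same for the moment, N m; "grip_width": finger opening in m.
Only numpy, scipy, OpenCV 4.12 (cv2) and the standard library are available. Lean on these libraries where they do the work, as an engineer would, in place of code of your own. Each camera call takes 0.05 s, during which the arm holds its last target. There are 200 camera calls.

## Working session

There is one attempt and no reset: what is moved stays moved. The work goes in short steps, Python scripts to look and compute and a tool call to move; the robot and the scene stay as the last step left them, time stands still between calls to the robot, and variables do not carry over. Pictures are saved under pics/ and viewed, about 8 in all and at most 12, crops included, and the job is handed in when it is done.

Besides the shell and the picture viewer there is one more tool, called after "Emit:" as name(argument=value, ...), one argument or row to a line, values as JSON. arm_command: Moves the arm, as the interface text tells. Shift numbers are shares of 4 cm and turn numbers shares of 8 degrees, none past 1 either way. Its arguments: {"type":"object","properties":{"slide":{"type":"array","items":{"type":"array","items":{"type":"number"}}},"rotation":{"type":"array","items":{"type":"array","items":{"type":"number"}}},"jaw":{"type":"array","items":{"type":"number"}},"grip_force":{"type":"number"}},"required":["slide","rotation","jaw"]}

```bash
ls; mkdir -p pics; python3 - <<'E'
from rig import robot,cams
import cv2,numpy as np
s=robot.read_state();print(s['clock'],s['eef_pos'],s['tool_rot'],s['grip_width'],robot.pinch_z)
for n in("scene","top"):
    im=cams.read_camera(n);cv2.imwrite(f'pics/{n}0.png',im);c=cams.get_calibration(n);print(n,c)
print(cams.get_calibration("wrist"))
E
```

```text
pics
0.0 [ 0.19218207 -0.48851429  0.40416871] [ 9.82493761e-01  1.86294377e-01  3.17513413e-05 -6.42745744e-04] 0.08760091095766906 0.1473
scene {'mtx': array([[359.26724351,   0.        , 260.1509702 ],
       [  0.        , 359.26724351, 192.11526131],
       [  0.        ,   0.        ,   1.        ]]), 'k1': 0.012851138994899564, 'R': array([[-0.16627217,  0.98584911,  0.0213329 ],
       [ 0.63028446,  0.12289108, -0.76657634],
       [-0.75835023, -0.11401452, -0.64179874]]), 't': array([ 0.11037706, -0.22463249,  1.76028808])}
top {'mtx': array([[479.3982704 ,   0.        , 251.97540929],
       [  0.        , 479.3982704 , 190.09317955],
       [  0.        ,   0.        ,   1.        ]]), 'k1': -0.1856219772075873, 'R': array([[-1.43539823e-02, -9.99896824e-01,  5.51428149e-04],
       [-9.97762122e-01,  1.42873150e-02, -6.53193799e-02],
       [ 6.53047621e-02, -1.48778734e-03, -9.97864257e-01]]), 't': array([-0.01240368,  0.46813651,  1.5671375 ])}
{'mtx': array([[298.38546812,   0.        , 258.19447492],
       [  0.        , 298.38546812, 191.83417014],
       [  0.        ,   0.        ,   1.        ]]), 'k1': -0.07640931738115592, 'tool_from_camera': array([[-9.84603018e-04, -9.64453866e-01, -2.64249446e-01,
         6.79622412e-02],
       [ 9.99999497e-01, -9.99935908e-04, -7.64825429e-05,
        -7.54784175e-04],
       [-1.90468626e-04, -2.64249389e-01,  9.64454366e-01,
         1.96192199e-02],
       [ 0.00000000e+00,  0.00000000e+00,  0.00000000e+00,
         1.00000000e+00]])}
```

View pics/top0.png

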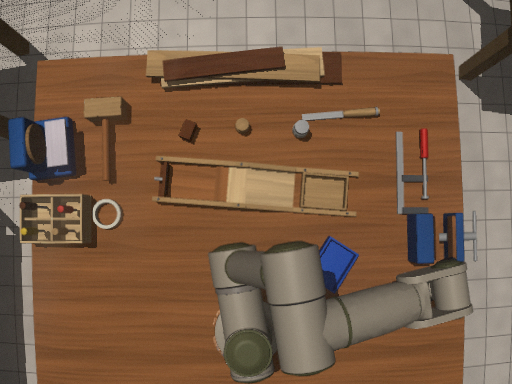

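View pics/scene0.png

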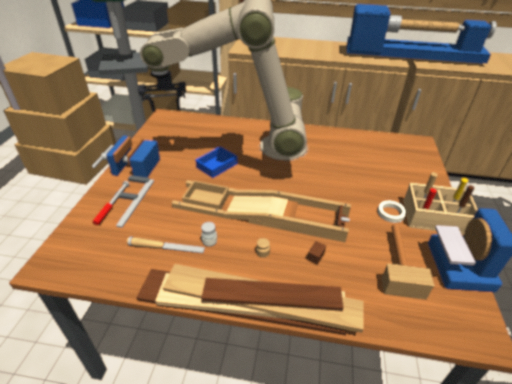

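```bash
cat > h.py <<'E'
import numpy as np,cv2
from rig import robot,cams
from scipy.spatial.transform import Rotation as Ro
def cam(n,s=None):
    c=cams.get_calibration(n)
    if n=='wrist':
        T=c['tool_from_camera'];Rt=Ro.from_quat(s['tool_rot']).as_matrix()
        Rw=Rt@T[:3,:3];o=Rt@T[:3,3]+s['eef_pos'];return c,Rw.T,-Rw.T@o
    return c,c['R'],c['t']
def pix2w(n,uv,z,s=None):
    c,R,t=cam(n,s);K=c['mtx'];d=(np.array(uv,float)-K[:2,2])/[K[0,0],K[1,1]]
    p=d.copy()
    for _ in range(20):p=d/(1+c['k1']*(p@p))
    ray=R.T@np.r_[p,1];o=-R.T@t
    return o+ray*(z-o[2])/ray[2]
def w2pix(n,X,s=None):
    c,R,t=cam(n,s);q=R@np.array(X)+t;p=q[:2]/q[2];p=p*(1+c['k1']*(p@p));return p*np.diag(c['mtx'])[:2]+c['mtx'][:2,2]
E
python3 - <<'E'
import cv2
im=cv2.imread('pics/top0.png')[110:225,140:370]
cv2.imwrite('pics/top0c.png',cv2.resize(im,None,fx=3.4,fy=3.4,interpolation=cv2.INTER_CUBIC))
E
```

```text
(no output)
```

View pics/top0c.png

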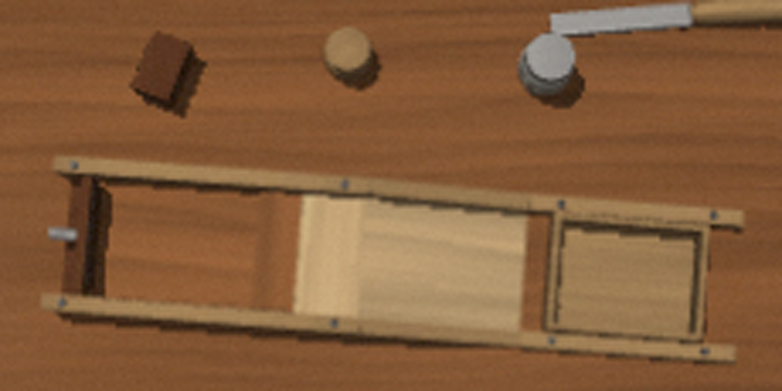

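```bash
python3 - <<'E'
from h import *
f=lambda u,z:pix2w('top',(np.array(u)+.5)/3.4-.5+[140,110],z)[:2]
m=(f((741,229),.025)+f((735,347),.025))/2;e=(f((53,172),.056)+f((42,294),.056))/2
print('width',np.linalg.norm(f((741,229),.025)-f((735,347),.025)),np.linalg.norm(f((53,172),.056)-f((42,294),.056)))
d=e-m;L=np.linalg.norm(d);d/=L;n=np.array([-d[1],d[0]]);print('mouth',m,'end',e,'len',L,'yaw',np.degrees(np.arctan2(d[1],d[0])))
def dock(p):return np.round([(p-m)@d-.21,(p-m)@n],4)
for nm,u,z in [('footA',(527,213),0),('footB',(521,330),0),('platA',(303,195),.034),('platB',(296,315),.034),('lip?',(272,250),.032),('lip2',(258,250),.022),('stoptopR',(93,182),.062),('stoptopR2',(83,294),.062),('crate1',(553,208),.045),('c2',(708,226),.045),('c3',(700,340),.045),('c4',(545,330),.045)]:print(nm,dock(f(u,z)))
B=[f(u,.045) for u in((158,32),(194,44),(169,100),(133,86))]
B=np.array(B);print('block',B,B.mean(0),[np.linalg.norm(B[i]-B[(i+1)%4]) for i in range(4)])
a=B[2]-B[1]+B[3]-B[0];print('long axis deg',np.degrees(np.arctan2(a[1],a[0])))
E
```

```text
width 0.11529561410546006 0.11732420867085944
mouth [ 0.44832443 -0.36551555] end [0.50875343 0.29979109] len 0.6680453571667677 yaw 84.81013368119244
footA [-0.001  -0.0596]
footB [-0.0033  0.0557]
platA [ 0.2182 -0.0567]
platB [0.2157 0.059 ]
lip? [ 0.2439 -0.0016]
lip2 [ 0.2582 -0.0014]
stoptopR [ 0.4174 -0.0512]
stoptopR2 [0.4174 0.0558]
crate1 [-0.0219 -0.0614]
c2 [-0.1727 -0.0558]
c3 [-0.1719  0.0542]
c4 [-0.0224  0.0557]
block [[0.70367579 0.19460259]
 [0.69107508 0.15952271]
 [0.63658562 0.18383637]
 [0.6510055  0.21886298]] [0.6705855  0.18920616] [np.float64(0.03727433203740323), np.float64(0.059667866609512885), np.float64(0.037878709888433296), np.float64(0.05798902322458032)]
long axis deg 155.61586046744054
```

```bash
cat >> h.py <<'E'
D=np.array([.0905,.9959]);N=np.array([-D[1],D[0]]);FOOT=np.array([.4483,-.3655])+.21*D
def dk(x,y=0):return FOOT+x*D+y*N
def todock(p):p=np.array(p)[:2]-FOOT;return p@D,p@N
def plan(pos,yaw,n,s=None,p0=None,R0=None):
    """rows for straight move to TCP pos, tool down with x at yaw deg"""
    if p0 is None:
        s=s or robot.read_state();p0=s['eef_pos'];R0=Ro.from_quat(s['tool_rot'])
    R1=Ro.from_euler('z',yaw,degrees=True)*Ro.from_euler('x',180,degrees=True)
    rv=(R0.inv()*R1).as_rotvec();dR=np.round(np.degrees(rv)/n/8,2);p=np.array(p0);R=R0;S=[];T=[]
    for i in range(n):
        sl=np.round(R.inv().apply((np.array(pos)-p)/(n-i))/.04,2);p=p+R.apply(sl*.04);R=R*Ro.from_rotvec(np.radians(dR*8))
        S.append([float(v) for v in sl]);T.append([float(v) for v in dR])
    for i in range(0,n,12):print('slide',str(S[i:i+12]).replace(' ',''));print('rot',str(T[i:i+12]).replace(' ',''))
    print('max',np.abs(S).max(),np.abs(T).max(),'end',p)
    return p,R
E
python3 -c "
from h import *
plan([.672,.189,.36],155.6,24)"
```

```text
slide [[0.72,-0.47,0.05],[0.77,-0.4,0.05],[0.8,-0.32,0.05],[0.83,-0.24,0.05],[0.85,-0.16,0.05],[0.86,-0.08,0.05],[0.87,0.01,0.05],[0.86,0.09,0.05],[0.85,0.17,0.05],[0.83,0.25,0.04],[0.8,0.33,0.05],[0.76,0.41,0.04]]
rot [[-0.0,-0.0,-0.7],[-0.0,-0.0,-0.7],[-0.0,-0.0,-0.7],[-0.0,-0.0,-0.7],[-0.0,-0.0,-0.7],[-0.0,-0.0,-0.7],[-0.0,-0.0,-0.7],[-0.0,-0.0,-0.7],[-0.0,-0.0,-0.7],[-0.0,-0.0,-0.7],[-0.0,-0.0,-0.7],[-0.0,-0.0,-0.7]]
slide [[0.72,0.48,0.05],[0.67,0.55,0.04],[0.61,0.61,0.05],[0.55,0.67,0.04],[0.48,0.72,0.05],[0.4,0.76,0.04],[0.33,0.8,0.05],[0.25,0.83,0.04],[0.17,0.85,0.05],[0.08,0.86,0.04],[-0.0,0.86,0.05],[-0.09,0.86,0.04]]
rot [[-0.0,-0.0,-0.7],[-0.0,-0.0,-0.7],[-0.0,-0.0,-0.7],[-0.0,-0.0,-0.7],[-0.0,-0.0,-0.7],[-0.0,-0.0,-0.7],[-0.0,-0.0,-0.7],[-0.0,-0.0,-0.7],[-0.0,-0.0,-0.7],[-0.0,-0.0,-0.7],[-0.0,-0.0,-0.7],[-0.0,-0.0,-0.7]]
max 0.87 0.7 end [0.6719172  0.18894514 0.36006264]
```

Emit:
arm_command(
  slide=[
    [0.72, -0.47, 0.05],
    [0.77, -0.4, 0.05],
    [0.8, -0.32, 0.05],
    [0.83, -0.24, 0.05],
    [0.85, -0.16, 0.05],
    [0.86, -0.08, 0.05],
    [0.87, 0.01, 0.05],
    [0.86, 0.09, 0.05],
    [0.85, 0.17, 0.05],
    [0.83, 0.25, 0.04],
    [0.8, 0.33, 0.05],
    [0.76, 0.41, 0.04],
  ],
  rotation=[
    [0, 0, -0.7],
    [0, 0, -0.7],
    [0, 0, -0.7],
    [0, 0, -0.7],
    [0, 0, -0.7],
    [0, 0, -0.7],
    [0, 0, -0.7],
    [0, 0, -0.7],
    [0, 0, -0.7],
    [0, 0, -0.7],
    [0, 0, -0.7],
    [0, 0, -0.7],
  ],
  jaw=[1, 1, 1, 1, 1, 1, 1, 1, 1, 1, 1, 1],
)

```text
clock: 1.3
eef_pos: [0.4327, -0.1484, 0.3813]
tool_rot: [0.714, 0.7, -0.0, -0.0]
wrist_force: [0.3, 0.3, 0.6]
grip_width: 0.0883
```

Emit:
arm_command(
  slide=[
    [0.72, 0.48, 0.05],
    [0.67, 0.55, 0.04],
    [0.61, 0.61, 0.05],
    [0.55, 0.67, 0.04],
    [0.48, 0.72, 0.05],
    [0.4, 0.76, 0.04],
    [0.33, 0.8, 0.05],
    [0.25, 0.83, 0.04],
    [0.17, 0.85, 0.05],
    [0.08, 0.86, 0.04],
    [0, 0.86, 0.05],
    [-0.09, 0.86, 0.04],
  ],
  rotation=[
    [0, 0, -0.7],
    [0, 0, -0.7],
    [0, 0, -0.7],
    [0, 0, -0.7],
    [0, 0, -0.7],
    [0, 0, -0.7],
    [0, 0, -0.7],
    [0, 0, -0.7],
    [0, 0, -0.7],
    [0, 0, -0.7],
    [0, 0, -0.7],
    [0, 0, -0.7],
  ],
  jaw=[1, 1, 1, 1, 1, 1, 1, 1, 1, 1, 1, 1],
)

```text
clock: 2.5
eef_pos: [0.6725, 0.1901, 0.3593]
tool_rot: [0.207, 0.978, -0.0, -0.0]
wrist_force: [0.5, -0.1, 1.1]
grip_width: 0.0883
```

Emit:
arm_command(
  slide=[
    [0, 0, 0],
    [0, 0, 0],
  ],
  rotation=[
    [0, 0, 0],
    [0, 0, 0],
  ],
  jaw=[1, 1],
)

```text
clock: 2.7
eef_pos: [0.672, 0.189, 0.3589]
tool_rot: [0.209, 0.978, -0.0, -0.001]
wrist_force: [-0.5, 0.2, 0.4]
grip_width: 0.0885
```

```bash
python3 - <<'E'
from h import *
s=robot.read_state();im=cams.read_camera('wrist');cv2.imwrite('pics/w1.png',im)
import pickle;pickle.dump(s,open('s1.pkl','wb'))
print(s['clock'],s['eef_pos'],Ro.from_quat(s['tool_rot']).as_matrix()[:,0],w2pix('wrist',[.6706,.1892,.045],s))
E
```

```text
2.7 [0.67195353 0.18904867 0.35889675] [-0.91255372  0.40895499  0.00123432] [257.54854395 179.09658676]
```

View pics/w1.png

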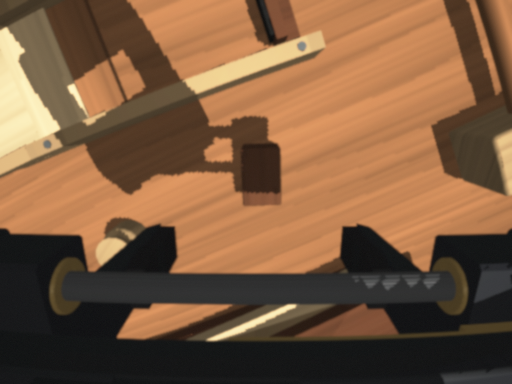

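```bash
python3 - <<'E'
from h import *
import pickle
s=pickle.load(open('s1.pkl','rb'))
C=np.array([pix2w('wrist',u,.045,s) for u in((242.5,143.5),(279.5,143.5),(280,193),(243,193))])[:,:2]
c=C.mean(0);print(C,c,[np.linalg.norm(C[i]-C[i-1]) for i in range(4)])
a=C[3]-C[0]+C[2]-C[1];print(np.degrees(np.arctan2(a[1],a[0])))
p,R=plan([*c,.184],155.8,8)
p,R=plan([*c,.178],155.8,2,p0=p,R0=R)
E
```

```text
[[0.63190591 0.19041774]
 [0.64677145 0.22354089]
 [0.69329257 0.20418348]
 [0.67779191 0.16963629]] [0.66244046 0.1969446 ] [np.float64(0.05037254467420745), np.float64(0.03630602114239165), np.float64(0.05038773874604907), np.float64(0.03786527114838403)]
-23.478671270437502
slide [[0.04,0.01,0.55],[0.04,0.01,0.55],[0.04,0.01,0.55],[0.04,0.01,0.55],[0.03,0.02,0.55],[0.04,0.01,0.55],[0.03,0.02,0.54],[0.04,0.01,0.55]]
rot [[-0.0,-0.0,0.0],[-0.0,-0.0,0.0],[-0.0,-0.0,0.0],[-0.0,-0.0,0.0],[-0.0,-0.0,0.0],[-0.0,-0.0,0.0],[-0.0,-0.0,0.0],[-0.0,-0.0,0.0]]
max 0.55 0.0 end [0.66231598 0.19689633 0.18391838]
slide [[-0.0,0.0,0.07],[-0.0,0.0,0.08]]
rot [[-0.0,-0.0,0.0],[-0.0,-0.0,0.0]]
max 0.08 0.0 end [0.66231033 0.19689433 0.17791838]
```

```bash
python3 - <<'E'
from h import *
p,R=plan([.668,.194,.176],156,9)
E
```

```text
slide [[0.02,0.01,0.51],[0.02,0.01,0.51],[0.01,0.01,0.51],[0.02,0.01,0.51],[0.01,0.01,0.51],[0.02,0.01,0.51],[0.01,0.01,0.51],[0.02,0.01,0.51],[0.01,0.01,0.51]]
rot [[-0.0,-0.0,-0.0],[-0.0,-0.0,-0.0],[-0.0,-0.0,-0.0],[-0.0,-0.0,-0.0],[-0.0,-0.0,-0.0],[-0.0,-0.0,-0.0],[-0.0,-0.0,-0.0],[-0.0,-0.0,-0.0],[-0.0,-0.0,-0.0]]
max 0.51 0.0 end [0.66798241 0.193906   0.17591404]
```

Emit:
arm_command(
  slide=[
    [0.02, 0.01, 0.51],
    [0.02, 0.01, 0.51],
    [0.01, 0.01, 0.51],
    [0.02, 0.01, 0.51],
    [0.01, 0.01, 0.51],
    [0.02, 0.01, 0.51],
    [0.01, 0.01, 0.51],
    [0.02, 0.01, 0.51],
    [0.01, 0.01, 0.51],
    [0, 0, 0],
  ],
  rotation=[
    [0, 0, 0],
    [0, 0, 0],
    [0, 0, 0],
    [0, 0, 0],
    [0, 0, 0],
    [0, 0, 0],
    [0, 0, 0],
    [0, 0, 0],
    [0, 0, 0],
    [0, 0, 0],
  ],
  jaw=[1, 1, 1, 1, 1, 1, 1, 1, 1, 1],
)

```text
clock: 3.75
eef_pos: [0.6674, 0.1932, 0.1741]
tool_rot: [0.21, 0.978, -0.001, -0.002]
wrist_force: [-0.6, 0.2, -0.8]
grip_width: 0.0882
```

Emit:
arm_command(
  slide=[
    [0, 0, 0],
    [0, 0, 0],
    [0, 0, 0],
    [0, 0, 0],
    [0, 0, 0],
    [0, 0, 0],
    [0, 0, 0],
    [0, 0, 0],
  ],
  rotation=[
    [0, 0, 0],
    [0, 0, 0],
    [0, 0, 0],
    [0, 0, 0],
    [0, 0, 0],
    [0, 0, 0],
    [0, 0, 0],
    [0, 0, 0],
  ],
  jaw=[-0.2, -0.2, -0.2, -0.2, -0.2, -0.2, -0.2, -0.2],
  grip_force=15,
)

```text
clock: 4.55
eef_pos: [0.6683, 0.1944, 0.1765]
tool_rot: [0.209, 0.978, -0.0, 0.0]
wrist_force: [-0.4, 0.0, 1.7]
grip_width: 0.0399
```

```bash
python3 - <<'E'
from h import *
s=robot.read_state();print(s['eef_pos'],s['grip_width'],s['wrist_force'])
p,R=plan([.668,.194,.32],156,5)
p,R=plan([*dk(-.097),.32],84.8,16,p0=p,R0=R)
E
```

```text
[0.6683369  0.19440455 0.1764617 ] 0.03988576872256362 [-0.39541047  0.00771044  1.71030235]
slide [[0.0,-0.0,-0.72],[0.0,-0.0,-0.72],[0.0,-0.0,-0.72],[0.0,-0.01,-0.71],[0.0,-0.0,-0.72]]
rot [[-0.0,0.0,-0.0],[-0.0,0.0,-0.0],[-0.0,0.0,-0.0],[-0.0,0.0,-0.0],[-0.0,0.0,-0.0]]
max 0.72 0.0 end [0.66816571 0.19404578 0.32006171]
slide [[0.01,-0.77,0.0],[-0.05,-0.77,0.0],[-0.11,-0.76,0.0],[-0.17,-0.75,0.0],[-0.22,-0.74,0.0],[-0.28,-0.72,0.0],[-0.34,-0.69,0.0],[-0.39,-0.67,0.0],[-0.44,-0.63,0.0],[-0.49,-0.6,0.0],[-0.53,-0.56,0.0],[-0.58,-0.51,0.0]]
rot [[0.0,0.0,0.56],[0.0,0.0,0.56],[0.0,0.0,0.56],[0.0,0.0,0.56],[0.0,0.0,0.56],[0.0,0.0,0.56],[0.0,0.0,0.56],[0.0,0.0,0.56],[0.0,0.0,0.56],[0.0,0.0,0.56],[0.0,0.0,0.56],[0.0,0.0,0.56]]
slide [[-0.61,-0.47,0.0],[-0.65,-0.42,0.0],[-0.68,-0.37,0.0],[-0.71,-0.31,0.0]]
rot [[0.0,0.0,0.56],[0.0,0.0,0.56],[0.0,0.0,0.56],[0.0,0.0,0.56]]
max 0.77 0.56 end [ 0.4586015  -0.25315878  0.32007008]
```

Emit:
arm_command(
  slide=[
    [0, 0, -0.72],
    [0, 0, -0.72],
    [0, 0, -0.72],
    [0, 0, -0.72],
    [0, 0, -0.72],
  ],
  rotation=[
    [0, 0, 0],
    [0, 0, 0],
    [0, 0, 0],
    [0, 0, 0],
    [0, 0, 0],
  ],
  jaw=[-0.2, -0.2, -0.2, -0.2, -0.2],
)

```text
clock: 5.05
eef_pos: [0.6682, 0.1944, 0.3212]
tool_rot: [0.209, 0.978, -0.0, -0.0]
wrist_force: [0.5, -0.1, -1.6]
grip_width: 0.0397
```

Emit:
arm_command(
  slide=[
    [0.01, -0.77, 0],
    [-0.05, -0.77, 0],
    [-0.11, -0.76, 0],
    [-0.17, -0.75, 0],
    [-0.22, -0.74, 0],
    [-0.28, -0.72, 0],
    [-0.34, -0.69, 0],
    [-0.39, -0.67, 0],
    [-0.44, -0.63, 0],
    [-0.49, -0.6, 0],
    [-0.53, -0.56, 0],
    [-0.58, -0.51, 0],
  ],
  rotation=[
    [0, 0, 0.56],
    [0, 0, 0.56],
    [0, 0, 0.56],
    [0, 0, 0.56],
    [0, 0, 0.56],
    [0, 0, 0.56],
    [0, 0, 0.56],
    [0, 0, 0.56],
    [0, 0, 0.56],
    [0, 0, 0.56],
    [0, 0, 0.56],
    [0, 0, 0.56],
  ],
  jaw=[-0.2, -0.2, -0.2, -0.2, -0.2, -0.2, -0.2, -0.2, -0.2, -0.2, -0.2, -0.2],
)

```text
clock: 6.25
eef_pos: [0.5108, -0.1419, 0.3203]
tool_rot: [0.63, 0.777, 0.0, -0.0]
wrist_force: [0.1, -0.6, -1.8]
grip_width: 0.04
```

Emit:
arm_command(
  slide=[
    [-0.61, -0.47, 0],
    [-0.65, -0.42, 0],
    [-0.68, -0.37, 0],
    [-0.71, -0.31, 0],
    [0, 0, 0],
    [0, 0, 0],
  ],
  rotation=[
    [0, 0, 0.56],
    [0, 0, 0.56],
    [0, 0, 0.56],
    [0, 0, 0.56],
    [0, 0, 0],
    [0, 0, 0],
  ],
  jaw=[-0.2, -0.2, -0.2, -0.2, -0.2, -0.2],
)

```text
clock: 6.85
eef_pos: [0.4586, -0.2529, 0.3202]
tool_rot: [0.742, 0.67, 0.0, -0.0]
wrist_force: [-1.2, -0.1, -1.1]
grip_width: 0.04
```

```bash
python3 - <<'E'
from h import *
import pickle
s=robot.read_state();im=cams.read_camera('wrist');cv2.imwrite('pics/w2.png',im)
pickle.dump(s,open('s2.pkl','wb'))
print(s['clock'],s['eef_pos'],todock(s['eef_pos']),s['grip_width'])
for x,y in((-.022,-.056),(-.022,.056),(-.172,.056),(-.172,-.056)):print(w2pix('wrist',[*dk(x,y),.045],s))
E
```

```text
6.85 [ 0.45863053 -0.2528671   0.32020666] (np.float64(-0.09689546561783352), np.float64(-9.490053753889033e-05)) 0.04004107118197157
[324.82827253 102.26515368]
[189.852267   103.93472419]
[200.99937361 266.42256775]
[317.60158437 265.23687363]
```

View pics/w2.png

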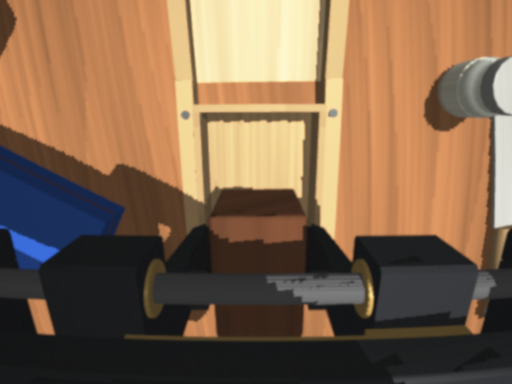

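Emit:
arm_command(
  slide=[
    [0, 0, 0.55],
    [0, 0, 0.55],
    [0, 0, 0.55],
    [0, 0, 0.55],
    [0, 0, 0.45],
    [0, 0, 0.35],
    [0, 0, 0.25],
    [0, 0, 0.15],
    [0, 0, 0],
    [0, 0, 0],
  ],
  rotation=[
    [0, 0, 0],
    [0, 0, 0],
    [0, 0, 0],
    [0, 0, 0],
    [0, 0, 0],
    [0, 0, 0],
    [0, 0, 0],
    [0, 0, 0],
    [0, 0, 0],
    [0, 0, 0],
  ],
  jaw=[-0.2, -0.2, -0.2, -0.2, -0.2, -0.2, -0.2, -0.2, -0.2, -0.2],
)

```text
clock: 7.9
eef_pos: [0.459, -0.2527, 0.1848]
tool_rot: [0.742, 0.671, 0.0, 0.0]
wrist_force: [-0.3, -0.9, -0.5]
grip_width: 0.0399
```

Emit:
arm_command(
  slide=[
    [0, 0, 0.04],
    [0, 0, 0],
    [0, 0, 0],
    [0, 0, 0],
    [0, 0, 0],
    [0, 0, 0],
  ],
  rotation=[
    [0, 0, 0],
    [0, 0, 0],
    [0, 0, 0],
    [0, 0, 0],
    [0, 0, 0],
    [0, 0, 0],
  ],
  jaw=[-0.2, 0.15, 0.15, 0.15, 0.15, 0.15],
)

```text
clock: 8.5
eef_pos: [0.4588, -0.2528, 0.1828]
tool_rot: [0.742, 0.67, 0.0, 0.0]
wrist_force: [0.5, 0.1, -0.2]
grip_width: 0.0509
```

Emit:
arm_command(
  slide=[
    [0, 0, -0.3],
    [0, 0, -0.6],
    [0, 0, -0.8],
    [0, 0, -0.8],
    [-0.6, 0, 0],
    [-0.8, 0, 0],
    [-0.8, 0, 0],
    [-0.65, 0, 0],
    [0, 0, 0],
    [0, 0, 0],
  ],
  rotation=[
    [0, 0, 0],
    [0, 0, 0],
    [0, 0, 0],
    [0, 0, 0],
    [0, 0, 0],
    [0, 0, 0],
    [0, 0, 0],
    [0, 0, 0],
    [0, 0, 0],
    [0, 0, 0],
  ],
  jaw=[0.15, 0.15, 0.15, 0.15, 0.15, 0.15, 0.15, 0.15, 0.15, 0.15],
)

```text
clock: 9.5
eef_pos: [0.4471, -0.366, 0.2831]
tool_rot: [0.742, 0.67, 0.0, -0.0]
wrist_force: [-0.2, 0.7, -0.1]
grip_width: 0.0506
```

```bash
python3 - <<'E'
from h import *
import pickle
s=robot.read_state();im=cams.read_camera('wrist');cv2.imwrite('pics/w3.png',im)
pickle.dump(s,open('s3.pkl','wb'))
print(s['clock'],s['eef_pos'],todock(s['eef_pos']),s['grip_width'])
for x,y in((-.022,-.056),(-.022,.056),(-.172,.056),(-.172,-.056)):print(w2pix('wrist',[*dk(x,y),.045],s))
plan([*dk(-.210,0),.178],84.8,6)
E
```

```text
9.5 [ 0.44707481 -0.36603434  0.28312137] (np.float64(-0.21064450927121206), np.float64(0.0011718123560925005)) 0.050561631468394874
[342.61482522 -75.75179254]
[170.81161823 -73.34218841]
[183.45003515 153.47831308]
[335.33734403 151.64529904]
slide [[0.0,0.0,0.44],[0.0,0.01,0.44],[0.0,0.0,0.44],[0.0,0.01,0.44],[0.0,0.0,0.43],[0.0,0.01,0.44]]
rot [[-0.0,-0.0,-0.01],[-0.0,-0.0,-0.01],[-0.0,-0.0,-0.01],[-0.0,-0.0,-0.01],[-0.0,-0.0,-0.01],[-0.0,-0.0,-0.01]]
max 0.44 0.01 end [ 0.44844141 -0.36562128  0.17790863]
```

View pics/w3.png

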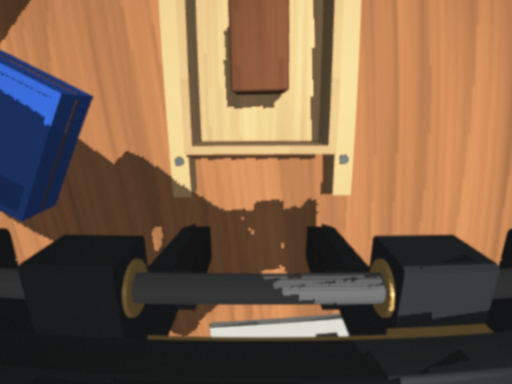

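Emit:
arm_command(
  slide=[
    [0, 0.02, 0.5],
    [0, 0.02, 0.5],
    [0, 0.02, 0.5],
    [0, 0.01, 0.5],
    [0, 0, 0.4],
    [0, 0, 0.23],
    [0.1, 0, 0],
    [0.1, 0, 0],
    [0.1, 0, 0],
    [0.1, 0, 0],
    [0.1, 0, 0],
  ],
  rotation=[
    [0, 0, 0],
    [0, 0, 0],
    [0, 0, 0],
    [0, 0, 0],
    [0, 0, 0],
    [0, 0, 0],
    [0, 0, 0],
    [0, 0, 0],
    [0, 0, 0],
    [0, 0, 0],
    [0, 0, 0],
  ],
  jaw=[0.15, 0.15, 0.15, 0.15, 0.15, 0.15, 0.15, 0.15, 0.15, 0.15, 0.15],
)

```text
clock: 10.65
eef_pos: [0.4521, -0.3462, 0.178]
tool_rot: [0.742, 0.67, -0.0, 0.0]
wrist_force: [0.1, 0.2, 0.6]
grip_width: 0.0502
```

Emit:
arm_command(
  slide=[
    [0.1, 0, 0],
    [0.1, 0, 0],
    [0.1, 0, 0],
    [0.1, 0, 0],
    [0.1, 0, 0],
    [0.1, 0, 0],
  ],
  rotation=[
    [0, 0, 0],
    [0, 0, 0],
    [0, 0, 0],
    [0, 0, 0],
    [0, 0, 0],
    [0, 0, 0],
  ],
  jaw=[0.15, 0.15, 0.15, 0.15, 0.15, 0.15],
)

```text
clock: 11.25
eef_pos: [0.4545, -0.3225, 0.1776]
tool_rot: [0.742, 0.67, -0.0, 0.0]
wrist_force: [0.4, -2.3, 0.8]
grip_width: 0.0507
```

```bash
cat > st.py <<'E'
from h import *
s=robot.read_state();w=s['wrist_force'];M=Ro.from_quat(s['tool_rot']).as_matrix()
print(s['clock'],'dock',np.round(todock(s['eef_pos']),4),'z',round(s['eef_pos'][2],4),'F',np.round([w[:2]@D,w[:2]@N,w[2]],2),'yaw',np.degrees(np.arctan2(M[1,0],M[0,0])))
E
python3 st.py
```

```text
11.25 dock [-0.1666 -0.0023] z 0.1776 F [-2.21 -0.61  0.83] yaw 84.1918635711345
```

Emit:
arm_command(
  slide=[
    [0.12, -0.02, 0],
    [0.14, -0.02, 0],
    [0.15, -0.01, 0],
    [0.15, 0, 0],
    [0.15, 0, 0],
    [0.15, 0, 0],
    [0.15, 0, 0],
    [0.15, 0, 0],
    [0.15, 0, 0],
    [0.15, 0, 0],
  ],
  rotation=[
    [0, 0, -0.04],
    [0, 0, -0.04],
    [0, 0, 0],
    [0, 0, 0],
    [0, 0, 0],
    [0, 0, 0],
    [0, 0, 0],
    [0, 0, 0],
    [0, 0, 0],
    [0, 0, 0],
  ],
  jaw=[0.15, 0.15, 0.15, 0.15, 0.15, 0.15, 0.15, 0.15, 0.15, 0.15],
)

```text
clock: 12.25
eef_pos: [0.4578, -0.2638, 0.1774]
tool_rot: [0.738, 0.675, -0.0, -0.0]
wrist_force: [-0.3, -1.2, -1.5]
grip_width: 0.0506
```

```bash
python3 st.py
```

```text
12.25 dock [-0.1079 -0.0003] z 0.1774 F [-1.23  0.19 -1.54] yaw 84.83561021435658
```

Smooth, ~1–2 N. Continue to the ramp foot.

Emit:
arm_command(
  slide=[
    [0.15, 0, 0],
    [0.15, 0, 0],
    [0.15, 0, 0],
    [0.15, 0, 0],
    [0.15, 0, 0],
    [0.15, 0, 0],
    [0.15, 0, 0],
    [0.15, 0, 0],
    [0.15, 0, 0],
    [0.15, 0, 0],
    [0.15, 0, 0],
    [0.15, 0, 0],
  ],
  rotation=[
    [0, 0, 0],
    [0, 0, 0],
    [0, 0, 0],
    [0, 0, 0],
    [0, 0, 0],
    [0, 0, 0],
    [0, 0, 0],
    [0, 0, 0],
    [0, 0, 0],
    [0, 0, 0],
    [0, 0, 0],
    [0, 0, 0],
  ],
  jaw=[0.15, 0.15, 0.15, 0.15, 0.15, 0.15, 0.15, 0.15, 0.15, 0.15, 0.15, 0.15],
)

```text
clock: 13.45
eef_pos: [0.4643, -0.1922, 0.1775]
tool_rot: [0.738, 0.675, 0.0, -0.0]
wrist_force: [-0.6, -1.2, -0.1]
grip_width: 0.0506
```

```bash
python3 st.py; python3 -c "
from h import *
cv2.imwrite('pics/t4.png',cv2.resize(cams.read_camera('top')[110:225,140:370],None,fx=3,fy=3))"
```

```text
13.45 dock [-0.0359 -0.0003] z 0.1775 F [-1.3   0.5  -0.13] yaw 84.8348246133098
```

View pics/t4.png

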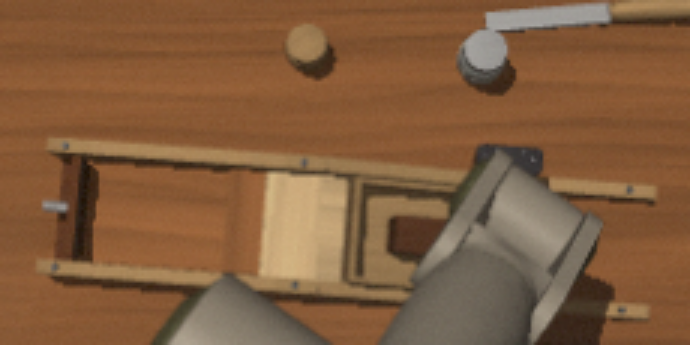

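Emit:
arm_command(
  slide=[
    [0.15, 0, 0],
    [0.15, 0, 0],
    [0.15, 0, 0],
    [0.15, 0, -0.02],
    [0.15, 0, -0.032],
    [0.15, 0, -0.032],
    [0.15, 0, -0.032],
    [0.15, 0, -0.032],
    [0.15, 0, -0.032],
    [0.15, 0, -0.032],
    [0.15, 0, -0.032],
    [0.15, 0, -0.032],
  ],
  rotation=[
    [0, 0, 0],
    [0, 0, 0],
    [0, 0, 0],
    [0, 0, 0],
    [0, 0, 0],
    [0, 0, 0],
    [0, 0, 0],
    [0, 0, 0],
    [0, 0, 0],
    [0, 0, 0],
    [0, 0, 0],
    [0, 0, 0],
  ],
  jaw=[0.15, 0.15, 0.15, 0.15, 0.15, 0.15, 0.15, 0.15, 0.15, 0.15, 0.15, 0.15],
)

```text
clock: 14.7
eef_pos: [0.4708, -0.1205, 0.1887]
tool_rot: [0.738, 0.675, -0.0, 0.0]
wrist_force: [0.2, -1.9, 1.1]
grip_width: 0.0505
```

```bash
python3 st.py
```

```text
14.7 dock [ 0.0361 -0.0002] z 0.1887 F [-1.89 -0.35  1.11] yaw 84.83270291293451
```

Emit:
arm_command(
  slide=[
    [0.15, 0, -0.032],
    [0.15, 0, -0.032],
    [0.15, 0, -0.032],
    [0.15, 0, -0.032],
    [0.15, 0, -0.032],
    [0.15, 0, -0.032],
    [0.15, 0, -0.032],
    [0.15, 0, -0.032],
    [0.15, 0, -0.032],
    [0.15, 0, -0.032],
    [0.15, 0, -0.032],
    [0.15, 0, -0.032],
  ],
  rotation=[
    [0, 0, 0],
    [0, 0, 0],
    [0, 0, 0],
    [0, 0, 0],
    [0, 0, 0],
    [0, 0, 0],
    [0, 0, 0],
    [0, 0, 0],
    [0, 0, 0],
    [0, 0, 0],
    [0, 0, 0],
    [0, 0, 0],
  ],
  jaw=[0.15, 0.15, 0.15, 0.15, 0.15, 0.15, 0.15, 0.15, 0.15, 0.15, 0.15, 0.15],
)

```text
clock: 15.9
eef_pos: [0.4773, -0.0487, 0.204]
tool_rot: [0.738, 0.675, -0.0, -0.0]
wrist_force: [-0.3, -1.1, -0.9]
grip_width: 0.0508
```

```bash
python3 st.py
```

```text
15.9 dock [ 0.1081 -0.0002] z 0.204 F [-1.15  0.25 -0.86] yaw 84.83098385349832
```

Emit:
arm_command(
  slide=[
    [0.1, 0, -0.05],
    [0.1, 0, -0.05],
    [0.1, 0, -0.05],
    [0.1, 0, -0.05],
    [0.1, 0, -0.05],
    [0.1, 0, -0.05],
    [0.1, 0, -0.05],
    [0.1, 0, -0.05],
    [0.1, 0, 0],
    [0.1, 0, 0],
    [0.1, 0, 0],
    [0.1, 0, 0],
  ],
  rotation=[
    [0, 0, 0],
    [0, 0, 0],
    [0, 0, 0],
    [0, 0, 0],
    [0, 0, 0],
    [0, 0, 0],
    [0, 0, 0],
    [0, 0, 0],
    [0, 0, 0],
    [0, 0, 0],
    [0, 0, 0],
    [0, 0, 0],
  ],
  jaw=[0.15, 0.15, 0.15, 0.15, 0.15, 0.15, 0.15, 0.15, 0.15, 0.15, 0.15, 0.15],
)

```text
clock: 17.1
eef_pos: [0.4816, -0.0011, 0.2198]
tool_rot: [0.738, 0.675, -0.0, -0.0]
wrist_force: [0.0, -1.8, 0.9]
grip_width: 0.0506
```

```bash
python3 st.py; python3 -c "
from h import *
cv2.imwrite('pics/t5.png',cv2.resize(cams.read_camera('top')[140:215,140:290],None,fx=4.5,fy=4.5,interpolation=cv2.INTER_CUBIC))"
```

```text
17.1 dock [ 0.1559 -0.0002] z 0.2198 F [-1.81 -0.18  0.86] yaw 84.83119320160141
```

View pics/t5.png

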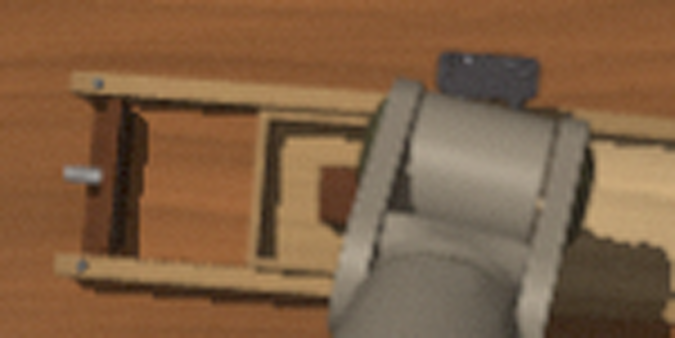

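```bash
python3 - <<'E'
from h import *
f=lambda u,z:np.round(todock(pix2w('top',(np.array(u)+.5)/4.5-.5+[140,140],z)),4)
for u,z in[((262,112),.079),((248,266),.079),((126,105),.062),((112,255),.062),((148,110),.022),((136,258),.022)]:print(u,z,f(u,z))
E
```

```text
(262, 112) 0.079 [ 0.3148 -0.0524]
(248, 266) 0.079 [0.3155 0.0572]
(126, 105) 0.062 [ 0.4154 -0.0521]
(112, 255) 0.062 [0.4159 0.0562]
(148, 110) 0.022 [ 0.4062 -0.054 ]
(136, 258) 0.022 [0.4054 0.0555]
```

Emit:
arm_command(
  slide=[
    [0.1, 0, 0],
    [0.1, 0, 0],
    [0.1, 0, 0],
    [0.1, 0, 0],
    [0.1, 0, 0],
    [0.1, 0, 0],
    [0.1, 0, 0],
    [0.1, 0, 0],
    [0.1, 0, 0],
    [0.1, 0, 0],
    [0.1, 0, 0],
    [0.1, 0, 0],
  ],
  rotation=[
    [0, 0, 0],
    [0, 0, 0],
    [0, 0, 0],
    [0, 0, 0],
    [0, 0, 0],
    [0, 0, 0],
    [0, 0, 0],
    [0, 0, 0],
    [0, 0, 0],
    [0, 0, 0],
    [0, 0, 0],
    [0, 0, 0],
  ],
  jaw=[0.15, 0.15, 0.15, 0.15, 0.15, 0.15, 0.15, 0.15, 0.15, 0.15, 0.15, 0.15],
)

```text
clock: 18.35
eef_pos: [0.4859, 0.0467, 0.2199]
tool_rot: [0.738, 0.675, -0.0, -0.0]
wrist_force: [0.4, -1.4, -0.8]
grip_width: 0.0506
```

```bash
python3 st.py
```

```text
18.35 dock [ 2.039e-01 -2.000e-04] z 0.2199 F [-1.35 -0.5  -0.84] yaw 84.83459568811558
```

Emit:
arm_command(
  slide=[
    [0.1, 0, 0],
    [0.1, 0, 0],
    [0.1, 0, 0],
    [0.08, 0, 0],
    [0.06, 0, 0],
    [0.05, 0, 0],
    [0.05, 0, 0],
  ],
  rotation=[
    [0, 0, 0],
    [0, 0, 0],
    [0, 0, 0],
    [0, 0, 0],
    [0, 0, 0],
    [0, 0, 0],
    [0, 0, 0],
  ],
  jaw=[0.15, 0.15, 0.15, 0.15, 0.15, 0.15, 0.15],
)

```text
clock: 19.05
eef_pos: [0.4879, 0.068, 0.2199]
tool_rot: [0.738, 0.674, 0.0, 0.0]
wrist_force: [0.3, -0.8, -0.7]
grip_width: 0.0503
```

```bash
python3 st.py;  python3 -c "
from h import *
a=cams.read_camera('wrist');b=cams.read_camera('top')[140:215,140:290]
b=cv2.resize(b,(512,256),interpolation=cv2.INTER_CUBIC)
cv2.imwrite('pics/t6.png',np.vstack([a[:300],b]))"
```

```text
19.05 dock [ 2.253e-01 -2.000e-04] z 0.2199 F [-0.73 -0.38 -0.71] yaw 84.8286003763587
```

View pics/t6.png

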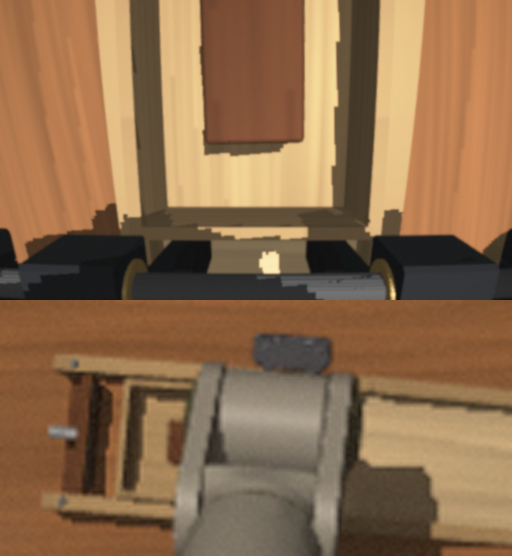

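```bash
cat >> st.py <<'E'
import sys
im=cams.read_camera('wrist');cv2.imwrite(f'pics/r{s["clock"]:.2f}.png',im)
x=todock(s['eef_pos'])[0]
print('pred rim outer/inner rows z77,z67:',[round(w2pix('wrist',[*dk(x+o,0),z],s)[1],1) for z in(.077,.067) for o in(.009,.015)])
g=cv2.cvtColor(im,cv2.COLOR_BGR2GRAY)[195:250,225:250].mean(1);print(np.round(g).astype(int).tolist())
E
python3 st.py
```

```text
19.15 dock [ 2.254e-01 -2.000e-04] z 0.2199 F [0.17 0.3  0.71] yaw 84.83983977445538
pred rim outer/inner rows z77,z67: [np.float64(246.5), np.float64(234.3), np.float64(237.5), np.float64(225.9)]
[210, 209, 209, 208, 208, 207, 207, 207, 207, 205, 192, 153, 107, 85, 81, 80, 81, 81, 81, 81, 81, 81, 83, 83, 82, 82, 84, 84, 81, 80, 95, 134, 171, 188, 193, 193, 193, 193, 192, 187, 173, 158, 145, 127, 109, 105, 108, 109, 109, 109, 110, 110, 109, 107, 105]
```

Emit:
arm_command(
  slide=[
    [0.05, 0, 0],
    [0.05, 0, 0],
    [0.05, 0, 0],
    [0.05, 0, 0],
    [0.05, 0, 0],
  ],
  rotation=[
    [0, 0, 0],
    [0, 0, 0],
    [0, 0, 0],
    [0, 0, 0],
    [0, 0, 0],
  ],
  jaw=[0.15, 0.15, 0.15, 0.15, 0.15],
)

```text
clock: 19.7
eef_pos: [0.4887, 0.078, 0.2199]
tool_rot: [0.738, 0.675, -0.0, -0.0]
wrist_force: [-0.9, -1.1, -0.2]
grip_width: 0.051
```

```bash
python3 st.py
```

```text
19.7 dock [ 2.354e-01 -1.000e-04] z 0.2199 F [-1.13  0.77 -0.17] yaw 84.83586834074546
pred rim outer/inner rows z77,z67: [np.float64(246.5), np.float64(234.2), np.float64(237.4), np.float64(225.9)]
[210, 210, 210, 209, 209, 208, 208, 208, 208, 206, 193, 154, 109, 86, 82, 81, 82, 83, 84, 84, 82, 82, 84, 84, 85, 84, 85, 86, 84, 81, 84, 116, 162, 187, 193, 194, 194, 194, 189, 175, 154, 136, 121, 102, 82, 69, 64, 63, 63, 64, 64, 65, 65, 65, 65]
```

Emit:
arm_command(
  slide=[
    [0.04, 0, 0],
    [0.04, 0, 0],
    [0.04, 0, 0],
    [0.03, 0, 0],
  ],
  rotation=[
    [0, 0, 0],
    [0, 0, 0],
    [0, 0, 0],
    [0, 0, 0],
  ],
  jaw=[0.15, 0.15, 0.15, 0.15],
)

```text
clock: 20.15
eef_pos: [0.4893, 0.0839, 0.2199]
tool_rot: [0.738, 0.675, -0.0, -0.0]
wrist_force: [-0.2, -1.0, -0.6]
grip_width: 0.0508
```

```bash
python3 st.py
```

```text
20.15 dock [ 2.413e-01 -1.000e-04] z 0.2199 F [-1.    0.1  -0.59] yaw 84.83703756634267
pred rim outer/inner rows z77,z67: [np.float64(246.5), np.float64(234.2), np.float64(237.4), np.float64(225.9)]
[211, 210, 210, 209, 209, 209, 208, 208, 207, 198, 171, 128, 96, 85, 83, 82, 83, 84, 84, 84, 83, 83, 85, 86, 85, 85, 86, 87, 84, 81, 90, 125, 167, 189, 194, 195, 195, 194, 188, 172, 151, 136, 119, 97, 80, 69, 65, 65, 64, 64, 63, 63, 62, 62, 62]
```

Emit:
arm_command(
  slide=[
    [0.03, 0, 0],
    [0.03, 0, 0],
    [0.03, 0, 0],
  ],
  rotation=[
    [0, 0, 0],
    [0, 0, 0],
    [0, 0, 0],
  ],
  jaw=[0.15, 0.15, 0.15],
)

```text
clock: 20.5
eef_pos: [0.4896, 0.0875, 0.2199]
tool_rot: [0.738, 0.675, 0.0, 0.0]
wrist_force: [0.6, -1.1, -0.8]
grip_width: 0.0509
```

```bash
python3 st.py
```

```text
20.5 dock [ 2.449e-01 -2.000e-04] z 0.2199 F [-1.02 -0.65 -0.83] yaw 84.83466158949146
pred rim outer/inner rows z77,z67: [np.float64(246.5), np.float64(234.2), np.float64(237.4), np.float64(225.9)]
[211, 211, 210, 210, 209, 209, 209, 209, 207, 199, 171, 128, 96, 85, 83, 82, 83, 85, 85, 85, 83, 84, 86, 86, 85, 85, 87, 88, 86, 86, 95, 128, 168, 189, 195, 195, 194, 188, 171, 152, 137, 118, 95, 81, 73, 67, 63, 63, 63, 64, 64, 64, 65, 64, 64]
```

Emit:
arm_command(
  slide=[
    [0.03, 0, 0],
    [0.03, 0, 0],
  ],
  rotation=[
    [0, 0, 0],
    [0, 0, 0],
  ],
  jaw=[0.15, 0.15],
)

```text
clock: 20.75
eef_pos: [0.4898, 0.0899, 0.2199]
tool_rot: [0.738, 0.675, -0.0, -0.0]
wrist_force: [0.2, -0.8, -0.6]
grip_width: 0.0509
```

```bash
python3 st.py
```

```text
20.75 dock [ 2.472e-01 -2.000e-04] z 0.2199 F [-0.78 -0.25 -0.59] yaw 84.83194125308577
pred rim outer/inner rows z77,z67: [np.float64(246.5), np.float64(234.2), np.float64(237.4), np.float64(225.9)]
[211, 211, 211, 210, 209, 209, 209, 209, 207, 196, 163, 118, 92, 85, 83, 83, 84, 85, 85, 84, 84, 84, 86, 87, 86, 86, 87, 87, 85, 85, 99, 137, 173, 191, 195, 195, 195, 193, 185, 167, 149, 135, 114, 90, 75, 67, 63, 63, 62, 62, 63, 62, 63, 64, 64]
```

Emit:
arm_command(
  slide=[
    [0.03, 0, 0],
    [0.03, 0, 0],
  ],
  rotation=[
    [0, 0, 0],
    [0, 0, 0],
  ],
  jaw=[0.15, 0.15],
)

```text
clock: 21.0
eef_pos: [0.49, 0.0922, 0.2199]
tool_rot: [0.738, 0.675, -0.0, -0.0]
wrist_force: [0.1, -0.4, -0.0]
grip_width: 0.0504
```

```bash
python3 st.py
```

```text
21.0 dock [ 2.496e-01 -1.000e-04] z 0.2199 F [-0.35 -0.17 -0.02] yaw 84.83395733464573
pred rim outer/inner rows z77,z67: [np.float64(246.5), np.float64(234.2), np.float64(237.4), np.float64(225.9)]
[212, 211, 211, 210, 210, 209, 209, 209, 208, 196, 163, 118, 92, 85, 84, 83, 85, 85, 85, 85, 84, 85, 87, 87, 86, 86, 88, 87, 84, 82, 97, 137, 174, 191, 195, 196, 195, 195, 189, 172, 147, 127, 112, 94, 77, 67, 62, 61, 61, 62, 62, 62, 62, 63, 63]
```

Emit:
arm_command(
  slide=[
    [0.03, 0, 0],
    [0.03, 0, 0],
  ],
  rotation=[
    [0, 0, 0],
    [0, 0, 0],
  ],
  jaw=[0.15, 0.15],
)

```text
clock: 21.25
eef_pos: [0.4903, 0.0946, 0.2199]
tool_rot: [0.738, 0.674, 0.0, -0.0]
wrist_force: [-0.5, -0.5, -0.6]
grip_width: 0.0506
```

```bash
python3 st.py
```

```text
21.25 dock [ 2.52e-01 -1.00e-04] z 0.2199 F [-0.53  0.48 -0.64] yaw 84.829376986262
pred rim outer/inner rows z77,z67: [np.float64(246.5), np.float64(234.2), np.float64(237.4), np.float64(225.9)]
[206, 204, 192, 157, 116, 98, 95, 94, 93, 94, 95, 96, 96, 95, 94, 95, 97, 98, 96, 96, 97, 99, 98, 96, 96, 114, 151, 180, 191, 194, 194, 194, 194, 192, 191, 184, 165, 132, 96, 71, 61, 59, 59, 59, 60, 60, 61, 61, 61, 62, 62, 62, 63, 63, 63]
```

The rim jumped about 6 rows, so the crate has dropped behind the lip. I'll back away and verify.

Emit:
arm_command(
  slide=[
    [-0.05, 0, 0],
    [-0.2, 0, 0],
    [-0.3, 0, 0],
    [-0.3, 0, -0.3],
    [-0.3, 0, -0.8],
    [-0.3, 0, -0.8],
    [-0.3, 0, -0.5],
    [0, 0, 0],
    [0, 0, 0],
  ],
  rotation=[
    [0, 0, 0],
    [0, 0, 0],
    [0, 0, 0],
    [0, 0, 0],
    [0, 0, 0],
    [0, 0, 0],
    [0, 0, 0],
    [0, 0, 0],
    [0, 0, 0],
  ],
  jaw=[0.15, 0.15, 0.15, 0.15, 0.15, 0.15, 0.15, 0.15, 0.15],
)

```text
clock: 22.2
eef_pos: [0.4837, 0.0243, 0.316]
tool_rot: [0.739, 0.674, 0.0, 0.0]
wrist_force: [-0.1, 0.5, -0.1]
grip_width: 0.0503
```

```bash
python3 st.py|head -1; python3 -c "
from h import *
cv2.imwrite('pics/w7.png',cams.read_camera('wrist'))
cv2.imwrite('pics/s7.png',cv2.resize(cams.read_camera('scene')[160:270,160:380],None,fx=3.5,fy=3.5,interpolation=cv2.INTER_CUBIC))"
```

```text
22.2 dock [0.1814 0.    ] z 0.316 F [ 0.46  0.16 -0.12] yaw 84.76865872705729
```

View pics/w7.png

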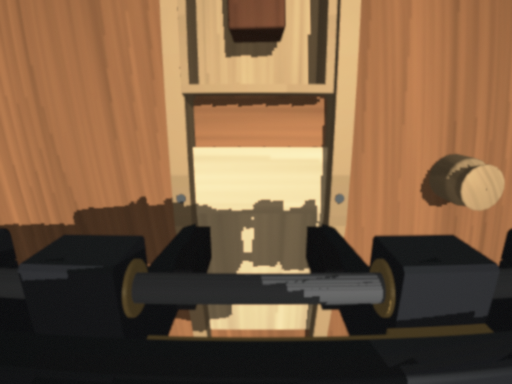

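View pics/s7.png

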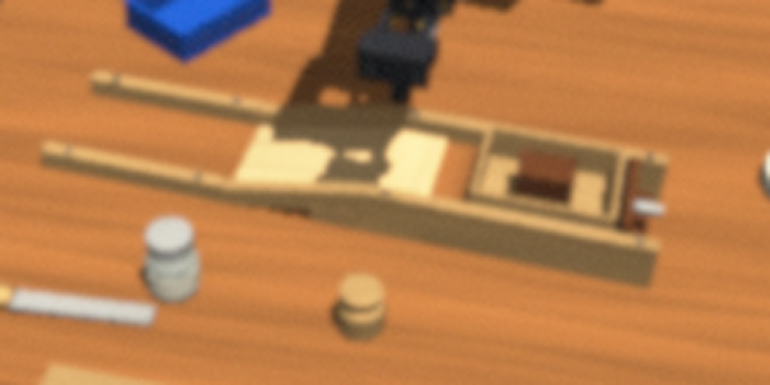

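```bash
python3 - <<'E'
from h import *
s=robot.read_state();im=cams.read_camera('wrist');g=cv2.cvtColor(im,cv2.COLOR_BGR2GRAY)
print(g[75:110,235:285].mean(1).astype(int).tolist())
for x in(.258,.261,.264):print(x,[np.round(w2pix('wrist',[*dk(x,y),z],s),1).tolist() for z in(.067,.077) for y in(-.056,.056)])
# rim left/right column edges
print(g[88:91,170:205].mean(0).astype(int).tolist());print(g[88:91,320:355].mean(0).astype(int).tolist())
# plateau edge check (z .034, x .22)
print(w2pix('wrist',[*dk(.22),.034],s), w2pix('wrist',[*dk(.26),.032],s))
E
```

```text
[191, 191, 191, 191, 191, 191, 191, 190, 190, 188, 187, 186, 186, 186, 186, 185, 178, 153, 110, 68, 54, 56, 56, 55, 53, 52, 52, 53, 55, 67, 90, 114, 126, 128, 127]
0.258 [[334.7, 100.8], [183.6, 100.8], [338.2, 100.3], [180.1, 100.4]]
0.261 [[335.0, 96.6], [183.4, 96.6], [338.4, 96.0], [179.9, 96.0]]
0.264 [[335.2, 92.4], [183.1, 92.4], [338.7, 91.6], [179.7, 91.6]]
[186, 186, 186, 186, 186, 186, 187, 186, 187, 186, 185, 180, 176, 176, 176, 176, 177, 177, 177, 177, 177, 178, 177, 177, 178, 178, 178, 178, 178, 178, 178, 178, 178, 178, 179]
[184, 183, 184, 183, 183, 184, 184, 184, 183, 184, 184, 183, 176, 149, 105, 73, 97, 146, 181, 191, 193, 193, 193, 193, 193, 193, 193, 192, 192, 193, 193, 193, 192, 193, 192]
[259.09572839 146.62441355] [259.11291714  99.29864895]
```

```bash
python3 -c "
from rig import workorder
print(workorder.hand_in())"
```

```text
the job is handed in; nothing more can be done
None
```

The crate is seated in the catch with the block still inside, and I handed the job in at about 22 s of the 72 s allowed. No verdict was reported.

- **How it was done:** I gripped the block at 15 N and released it on the crate floor near the middle. With both fingertips behind the crate, I then pushed it up the ramp without gripping or lifting it. The readings between moves showed about 1–2 N of push. The last stretch was in steps of about 1 mm, and I stopped as soon as the rear edge dropped behind the lip. I then backed off and lifted clear.
- **Seating:** In the last wrist picture the rear rim was about 152 px wide. A seated crate (rim 67 mm up) predicts about 152 px; one still on the lip slab (77 mm up) predicts about 158 px. The rear edge measured at dock x ≈ 0.263 m, 1–5 mm past the lip, which I placed at about 0.26 m from where the crate dropped.
- **End stop and bystanders:** I never saw a force rise from the stop. The bystanders in view of the last pictures (knob, jar and the visible part of the chisel) and the blue look-alike appear unmoved. The tape, mallet and clamp were not in those crops and I did not recheck them, but the arm did not work near them.
- **Disagreements:** The top camera and the wrist camera placed the block about 6 mm apart, which the open jaws absorbed. The rim's row in the wrist picture could not show whether the crate had seated, so I judged the drop from the jump in that row and confirmed it by the rim's width.

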